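# Click-test the hall torches and set aside the one that will not latch

### The job

Leaving the three pocket torches in their leaning rack, first press each one's switch all the way in and see whether it stays down when let go. Then pull out any torch whose switch popped back up and set it in the open acrylic box, lowering it down to the box's floor before letting go; the torches whose switches stay down remain in the rack with the switch down. Leave the owl, magnifying glass, bike key and key carousel as they are.

Things in the scene. Friction and masses are not known exactly. Their poses are not given: they have to be found in the camera images.
- torch_a_center (a point): middle of one of three identical flat pocket torches: bare aluminium, body 22 (x) x 40 (y) x 115 mm (z), about 0.15 kg. z runs along the torch from lens end (down in the rack) to switch end and leans 25 degrees from vertical towards the robot at the start; x is the thin direction. The upper 50 mm of the body stand out of the slot
- torch_a_foot (a point): middle of the lens-end face of torch_a, 57.5 mm below its centre along its own z axis; same axes
- torch_a: torch_a itself; origin and axes are those of torch_a_foot. Its white switch button, 14 (x) x 26 (y) mm, is on the z axis at the top end and, not pressed, stands 18 mm proud of the body (top at 133 mm along z)
- switch_a (a joint): how far the button of torch_a is pressed in (m), along the torch's axis: 0 as found, 0.0135 at its stop; takes about 4 to 6 N. A sound switch catches and stays as far down as it was pressed (pressing again does not release it); one with a worn catch springs back to about 0.003 when let go
- torch_b_center (a point): middle of one of three identical flat pocket torches: bare aluminium, body 22 (x) x 40 (y) x 115 mm (z), about 0.15 kg. z runs along the torch from lens end (down in the rack) to switch end and leans 25 degrees from vertical towards the robot at the start; x is the thin direction. The upper 50 mm of the body stand out of the slot
- torch_b_foot (a point): middle of the lens-end face of torch_b, 57.5 mm below its centre along its own z axis; same axes
- torch_b: torch_b itself; origin and axes are those of torch_b_foot. Its white switch button, 14 (x) x 26 (y) mm, is on the z axis at the top end and, not pressed, stands 18 mm proud of the body (top at 133 mm along z)
- switch_b (a joint): how far the button of torch_b is pressed in (m), along the torch's axis: 0 as found, 0.0135 at its stop; takes about 4 to 6 N. A sound switch catches and stays as far down as it was pressed (pressing again does not release it); one with a worn catch springs back to about 0.003 when let go
- torch_c_center (a point): middle of one of three identical flat pocket torches: bare aluminium, body 22 (x) x 40 (y) x 115 mm (z), about 0.15 kg. z runs along the torch from lens end (down in the rack) to switch end and leans 25 degrees from vertical towards the robot at the start; x is the thin direction. The upper 50 mm of the body stand out of the slot
- torch_c_foot (a point): middle of the lens-end face of torch_c, 57.5 mm below its centre along its own z axis; same axes
- torch_c: torch_c itself; origin and axes are those of torch_c_foot. Its white switch button, 14 (x) x 26 (y) mm, is on the z axis at the top end and, not pressed, stands 18 mm proud of the body (top at 133 mm along z)
- switch_c (a joint): how far the button of torch_c is pressed in (m), along the torch's axis: 0 as found, 0.0135 at its stop; takes about 4 to 6 N. A sound switch catches and stays as far down as it was pressed (pressing again does not release it); one with a worn catch springs back to about 0.003 when let go
- rack: fixed stainless rack, 213 mm long (its y) on a 115 x 233 mm foot plate, three slots 75 mm apart, each 25 x 43 mm and 65 mm deep, leaning 25 degrees towards the robot (its -x); each holds a torch with 1.5 mm of play a side, in any order. Origin: on the marble, z up, under the middle slot's floor, which is 35 mm above it. The slots' rims are about 80 to 100 mm above the marble
- box_floor (a point): middle of the inner floor (5 mm above the marble) of the fixed clear acrylic box, inside 90 (x) x 130 (y) mm and 75 mm deep, walls 5 mm, open at the top. Its flip-top lid stands open on its +x rim, leaning back 35 degrees from vertical and reaching about 170 mm above the marble. z up
- owl: ceramic owl figurine, 78 mm wide, about 120 mm tall, loose; origin at the middle of its underside. To be left alone
- magnifier: chrome magnifying glass lying flat, lens frame 90 mm across, handle along its -x, 205 mm long in all, 14 mm high, loose; origin under the lens centre. To be left alone
- bike_key: green plastic bike lock key lying flat, 88 mm long, 8 mm high, loose; origin under the head, blade along its x. To be left alone
- carousel_base: fixed foot, 140 mm across, of the stainless spinning key carousel, 235 mm tall, whose head with hooks and keys is 140 mm across; origin at the centre of its underside. To be left alone
Things that resemble listed ones, but are neither listed nor needed, are in the scene too. Leave any brown or pink look-alike of the torch_a alone.

How it is judged (in metres and radians):
On the way, in this order (a step that is already met when the one before it is completed fails the run):
1. all three torches have been pressed while standing in the rack: the sound switches are down (over 9 mm) and the other one has been pushed in and no longer sits at 0 (over 2 mm) (((value of joint switch_a above 0.002 m and value of joint each of switch_b, switch_c above 0.009 m) or (value of joint each of switch_a, switch_c above 0.009 m and value of joint switch_b above 0.002 m) or (value of joint each of switch_a, switch_b above 0.009 m and value of joint switch_c above 0.002 m)) and distance of each of torch_a_center, torch_b_center, torch_c_center from where it was at the start of the episode below 0.01 m), for 0.1 s.
2. the torch that failed is down in the box, its foot within 25 mm of the box's floor, still held by the fingers (((x of torch_a_foot in the frame of box_floor between -0.047 and 0.047 m and y of torch_a_foot in the frame of box_floor between -0.067 and 0.067 m and z of torch_a_foot in the frame of box_floor between -0.01 and 0.025 m and contact force between the fingers and torch_a above 0.5 N and value of joint switch_a below 0.006 m) or (x of torch_b_foot in the frame of box_floor between -0.047 and 0.047 m and y of torch_b_foot in the frame of box_floor between -0.067 and 0.067 m and z of torch_b_foot in the frame of box_floor between -0.01 and 0.025 m and contact force between the fingers and torch_b above 0.5 N and value of joint switch_b below 0.006 m) or (x of torch_c_foot in the frame of box_floor between -0.047 and 0.047 m and y of torch_c_foot in the frame of box_floor between -0.067 and 0.067 m and z of torch_c_foot in the frame of box_floor between -0.01 and 0.025 m and contact force between the fingers and torch_c above 0.5 N and value of joint switch_c below 0.006 m))), for 0.05 s.
At the end, for the whole second after the job is handed in: The torch whose switch did not stay down (it sits 2 to 6 mm in) is at rest in the acrylic box, its foot inside the walls and within 30 mm of the floor; the other two are within 10 mm of where they stood in the rack, with their switches down (over 9 mm) (((value of joint switch_a between 0.002 and 0.006 m and value of joint each of switch_b, switch_c above 0.009 m and x of torch_a_foot in the frame of box_floor between -0.047 and 0.047 m and y of torch_a_foot in the frame of box_floor between -0.067 and 0.067 m and z of torch_a_foot in the frame of box_floor between -0.01 and 0.03 m and linear speed of torch_a below 0.03 m/s and angular speed of torch_a below 1 rad/s and distance of each of torch_b_center, torch_c_center from where it was at the start of the episode below 0.01 m) or (value of joint each of switch_a, switch_c above 0.009 m and value of joint switch_b between 0.002 and 0.006 m and x of torch_b_foot in the frame of box_floor between -0.047 and 0.047 m and y of torch_b_foot in the frame of box_floor between -0.067 and 0.067 m and z of torch_b_foot in the frame of box_floor between -0.01 and 0.03 m and linear speed of torch_b below 0.03 m/s and angular speed of torch_b below 1 rad/s and distance of each of torch_a_center, torch_c_center from where it was at the start of the episode below 0.01 m) or (value of joint each of switch_a, switch_b above 0.009 m and value of joint switch_c between 0.002 and 0.006 m and x of torch_c_foot in the frame of box_floor between -0.047 and 0.047 m and y of torch_c_foot in the frame of box_floor between -0.067 and 0.067 m and z of torch_c_foot in the frame of box_floor between -0.01 and 0.03 m and linear speed of torch_c below 0.03 m/s and angular speed of torch_c below 1 rad/s and distance of each of torch_a_center, torch_b_center from where it was at the start of the episode below 0.01 m))); the robot touches nothing.
It fails at once if the owl is moved more than 15 mm (distance of owl from where it was at the start of the episode above 0.015 m).
It fails at once if the magnifying glass is moved more than 15 mm (distance of magnifier from where it was at the start of the episode above 0.015 m).
It fails at once if the bike key is moved more than 15 mm (distance of bike_key from where it was at the start of the episode above 0.015 m).
It fails at once if the key carousel is knocked (over 5 N) (contact force between any of the arm, the fingers and carousel_base above 5 N).
It also fails if it takes over 61 s, if anything falls off the work surface, if the arm or the gripper's body presses on something with over 40 N, if the wrist force passes 120 N, or if a joint passes its speed limit or range.

### The arm

A 6-joint arm with a two-finger parallel gripper is mounted at the origin on the work surface. World frame = base frame: x ahead of the robot, y to its left, z up, the work surface at z = 0. Lengths are in mm, angles in rad, forces in N, time in s.
With the tool pointing down it reaches from about 325 to 850 mm from the base axis. Payload 15.5 kg.
Tool frame: the origin (TCP) lies on the centre line of the jaws, within the pads' length; the fingertips stand 14 mm ahead of it and the grasp point (between the pads) lies 5 mm behind it (arm.tip_reach is the distance from the TCP to the fingertips, in mm); z points along the fingers, y is the line along which they close (so a half turn about z gives the same grasp; the last joint's range is limited). The gripper opens to 91 mm and grips with 3 to 60 N. Pads are 32 mm wide; open, the fingers measure 118 mm over their backs; the gripper's body (76 mm by 178 mm) begins 60 mm behind the grasp point.
Start: joints at [-1.238, 0.494, 1.345, -0, 1.302, -0.096], TCP at [259.295, -568.676, 227.915] pointing down, gripper open.
Joint ranges: [-2.91, 2.91], [-0.82, 2.16], [0.22, 2.67], [-1.22, 4.37], [0.12, 2.79], [-3.08, 3.08]. Speed limits (rad/s): [1.89, 1.89, 2.57, 3.01, 3.01, 3.01].

### API

Orientations are given as a unit quaternion [w, x, y, z].
In Python, from plant import arm, eoat, solve_ik, cams gives the robot as it stands. The module is installed in compiled form; this text tells all that it offers. Calls block until the motion is done:
- arm.move_pose(position, orientation): joint-space move of the TCP to a pose.
- arm.move_linear(position, velocity=150, frame=None, guard=None): straight line of the TCP; frame=None keeps the orientation; velocity is the mean speed in mm/s. With guard (N) it stops when the force on the tool has changed by that much, and returns True; else False.
- arm.move_joints(angles): joint-space move.
- eoat.grip(opening): finger opening in mm; the grip force is fixed at half the most; returns when the fingers have stopped.
- arm.hold(seconds).
- solve_ik(position, orientation): joint angles nearest the present ones, or None.
- cams.read_camera(name): name is "scene" or "top"; returns a dict with "frame" (480x640x3 uint8, red, green, blue), "camera_matrix" (3x3 intrinsics, pixels), "R" (3x3) and "t" (3): a world point X has camera coordinates R X + t. Camera axes: x right, y down, z forward; pixel columns grow to the right and rows downward; lengths in mm; the calibration is good to about 2 mm. A picture is of the moment at which its call begins. There is no depth.
A pose or a line that the arm cannot do raises arm.Unreachable and nothing moves.
- arm.job_done(): hands the job in; it is judged then, once.
Trained networks look in a picture, given as the dict that the camera call returned (one of the last four; its "shot" number tells which), for a name from the list of things; names that differ only in an ending like _2 or _b are one class to them, and where a whole thing is asked for, a point or a joint stands for the part that bears it (a point fixed in the world has none). Each returns a list of dicts, best first, with "score" (0 to 1); they miss things now and then, are a little off and sometimes report something else, mostly with a low value. They report only what shows in the picture. A call takes as long as a camera call. They do not tell look-alikes from the thing itself.
- cams.boxes_of(picture, query): "at" ([x, y, z] in mm, in the coordinates of the camera as it stood for that picture, good to about 4 mm: the middle of the surface that is visible of it).
- cams.pinpoint(picture, query): "at" ([x, y, z] in mm, in the coordinates of the camera as it stood for that picture, good to about 4 mm: a listed point, or the origin of a listed thing).
Readings, each from a call of its own:
- arm.read_t(): time.
- arm.read_joints(): joint angles.
- arm.read_joint_velocities(): joint speeds.
- arm.read_joint_efforts(): joint torques, N m.
- arm.read_tcp_pos(): TCP position.
- arm.read_tcp_rot(): TCP orientation.
- arm.read_wrist_force(): force on the tool from outside, world axes, zero at the start.
- arm.read_ft_torque(): the same for the moment, N m.
- arm.read_opening(): finger opening in mm.
- arm.read_finger_force(): force on a finger pad.
Only numpy, scipy, OpenCV 4.12 (cv2) and the standard library are available. Lean on these libraries where they do the work, as an engineer would, in place of code of your own. Each camera call takes 0.05 s, during which the arm holds its last target. There are 200 camera calls.

## Working session

There is one attempt and no reset: what is moved stays moved. The work goes in short steps, each a Python script; the robot and the scene stay as the last script left them, time stands still between calls to the robot, and variables do not carry over. Pictures are saved under pics/ and viewed, at most 10 in all, crops included, and the job is handed in when it is done.

```bash
mkdir -p pics; cat > h.py <<'E'
from plant import arm, eoat, solve_ik, cams
import numpy as np, cv2
from scipy.spatial.transform import Rotation as Ro
def w(p,x): return np.array(p["R"]).T@(np.array(x)-np.array(p["t"]))
def px(p,X):
    c=np.array(p["R"])@np.array(X)+np.array(p["t"]); u=np.array(p["camera_matrix"])@c; return u[:2]/u[2]
def save(p,n,crop=None,s=1):
    f=p["frame"][:,:,::-1]
    if crop: a,b,c,d=crop; f=f[b:d,a:c]
    cv2.imwrite("pics/"+n,cv2.resize(f,None,fx=s,fy=s,interpolation=cv2.INTER_CUBIC))
def quat(R): q=Ro.from_matrix(R).as_quat(); return [q[3],q[0],q[1],q[2]]
E
python3 - <<'E'
from h import *
for n in("scene","top"):
    p=cams.read_camera(n); save(p,n+"0.png")
    print(n,"campos",(-np.array(p["R"]).T@np.array(p["t"])).round())
    for q in("torch_a_center","torch_a","switch_a","rack","box_floor","owl","magnifier","bike_key","carousel_base"):
        for d in cams.pinpoint(p,q)[:6]:
            X=w(p,d["at"]); print(q,round(d["score"],2),X.round(),px(p,X).round())
print(arm.read_t())
E
```

```text
scene campos [1427.  101. 1087.]
torch_a_center 0.69 [784. 359.  12.] [462. 344.]
torch_a_center 0.63 [645. 177.  91.] [373. 264.]
torch_a_center 0.61 [840. 141.  10.] [355. 366.]
torch_a 0.95 [843. 361.  11.] [467. 371.]
torch_a 0.91 [ 521. -204.    8.] [209. 241.]
torch_a 0.86 [828.  86.  12.] [328. 359.]
torch_a 0.51 [ 512. -318.    6.] [162. 237.]Traceback (most recent call last):
  File "<stdin>", line 6, in <module>
ValueError: it knows: bike_key, box_floor, carousel_base, magnifier, owl, rack, torch, torch_a_center, torch_a_foot, torch_b_center, torch_b_foot, torch_c_center, torch_c_foot
```

View pics/scene0.png

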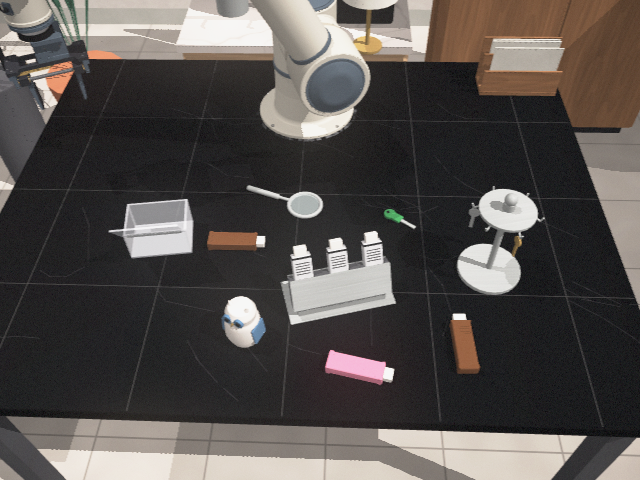

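The scene view shows the three silver torches in the rack (302,262), (337,255) and (373,248). Look-alikes are brown at (235,241) and (465,345) and pink at (358,368). The box is at (158,230) with its lid towards image left. Next I'll look from the top.

```bash
python3 - <<'E'
from h import *
P={n:cams.read_camera(n) for n in("top","scene")}
save(P["top"],"top0.png")
for n,p in P.items():
    print(n,"campos",(-np.array(p["R"]).T@np.array(p["t"])).round())
    for q in("torch_a_center","torch_a_foot","rack","box_floor","owl","magnifier","bike_key","carousel_base"):
        for d in cams.pinpoint(p,q)[:6]:
            X=w(p,d["at"]); print(q,round(d["score"],2),X.round(),px(p,X).round())
print(arm.read_t())
E
```

```text
top campos [ 380.   52. 1160.]
torch_a_center 0.76 [642. 179.  89.] [280. 226.]
torch_a_center 0.74 [843. 139.  14.] [306. 156.]
torch_a_center 0.7 [ 519. -147.   12.] [416. 295.]
torch_a_center 0.69 [788. 363.  10.] [215. 171.]
torch_a_foot 0.95 [843. 363.  12.] [217. 150.]
torch_a_foot 0.75 [831.  81.  14.] [329. 163.]
torch_a_foot 0.64 [ 515. -210.   10.] [443. 298.]
torch_a_foot 0.61 [667. 179.  35.] [283. 221.]
rack 0.82 [689. 108.   1.] [314. 218.]
box_floor 0.78 [ 513. -314.    2.] [486. 303.]
owl 0.79 [771. -87.  -4.] [395. 193.]
magnifier 0.84 [390.  15.  -1.] [343. 345.]
magnifier 0.19 [662. 100.  82.] [315. 220.]
bike_key 0.63 [417. 228.  -3.] [253. 327.]
bike_key 0.28 [689. 109.  35.] [313. 214.]
carousel_base 0.95 [579. 440.  -1.] [174. 252.]
scene campos [1427.  101. 1087.]
torch_a_center 0.91 [648. 174.  87.] [372. 267.]
torch_a_center 0.9 [784. 357.  14.] [462. 344.]
torch_a_center 0.87 [ 521. -148.    7.] [232. 242.]
torch_a_center 0.74 [839. 141.  14.] [355. 365.]
torch_a_foot 0.9 [831.  81.  12.] [325. 361.]
torch_a_foot 0.9 [ 522. -205.   14.] [208. 240.]
torch_a_foot 0.65 [848. 360.  11.] [467. 373.]
rack 0.6 [689. 111.   2.] [341. 305.]
box_floor 0.93 [ 510. -319.    2.] [162. 238.]
owl 0.6 [771. -87.  -3.] [246. 336.]
magnifier 0.64 [391.  12.  -3.] [303. 206.]
bike_key 0.46 [417. 227.  -2.] [390. 215.]
carousel_base 0.85 [581. 441.  -3.] [487. 270.]
carousel_base 0.75 [686. 108.   3.] [340. 304.]
1.05
```

View pics/top0.png

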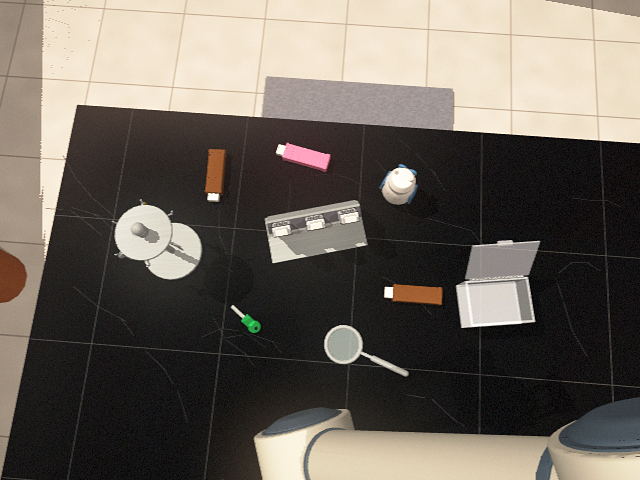

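The top view shows the rack at (315,230), with buttons near (281,229), (315,222) and (348,214). The box is at (495,300) with its lid towards +x. The owl is at (399,185), and the carousel, magnifier and key are clear. To get exact button positions I'll crop both cameras.

```bash
python3 - <<'E'
from h import *
P={n:cams.read_camera(n) for n in("top","scene")}
a=cv2.resize(P["top"]["frame"][195:270,255:375],None,fx=6,fy=6,interpolation=cv2.INTER_CUBIC)
save(P["top"],"tc.png",(258,195,373,270),6.9)
save(P["scene"],"sc.png",(280,225,400,325),6)
save(P["top"],"bc.png",(450,230,550,335),5.5)
for q in ("torch_b","switch_a","torch_a_center","rack","box_floor"):
  for n,p in P.items():
    try:
      for d in cams.boxes_of(p,q): print(n,q,round(d["score"],2),w(p,d["at"]).round(),px(p,w(p,d["at"])).round())
    except Exception as e: print(q,e)
E
```

```text
top torch_b 0.89 [772. 357.  22.] [215. 176.]
top torch_b 0.86 [841. 147.  22.] [303. 156.]
top torch_b 0.69 [ 518. -142.   25.] [415. 294.]
top torch_b 0.64 [667.  31. 137.] [347. 214.]
top torch_b 0.55 [622. 170. 142.] [281. 229.]
top torch_b 0.49 [642.  97. 139.] [315. 223.]
scene torch_b 0.95 [850. 146.  18.] [358. 369.]
scene torch_b 0.91 [639. 171. 130.] [372. 250.]
scene torch_b 0.91 [ 527. -146.   20.] [232. 240.]
scene torch_b 0.84 [657.  96. 128.] [335. 257.]
scene torch_b 0.66 [787. 355.  23.] [462. 343.]
scene torch_b 0.57 [679.  29. 128.] [302. 265.]
top switch_a 0.58 [855. 209.  17.] [279. 149.]
top switch_a 0.57 [610. 163. 156.] [283. 233.]
top switch_a 0.55 [634.  98. 154.] [315. 225.]
top switch_a 0.4 [521. -80.  17.] [388. 292.]
top switch_a 0.39 [718. 358.  18.] [213. 197.]
scene switch_a 0.72 [621. 165. 153.] [369. 236.]
scene switch_a 0.67 [661.  25. 151.] [300. 250.]
scene switch_a 0.55 [858. 201.  17.] [386. 374.]
scene switch_a 0.51 [722. 353.  16.] [456. 317.]
top torch_a_center 0.97 [ 519. -140.   22.] [414. 294.]
top torch_a_center 0.77 [778. 360.  24.] [214. 173.]
top torch_a_center 0.68 [842. 141.  25.] [305. 155.]
top torch_a_center 0.49 [624. 169. 144.] [281. 228.]
top torch_a_center 0.43 [666.  31. 140.] [347. 214.]
scene torch_a_center 0.84 [791. 358.  23.] [463. 344.]
scene torch_a_center 0.73 [849. 143.  25.] [357. 366.]
scene torch_a_center 0.68 [637. 171. 128.] [372. 250.]
scene torch_a_center 0.6 [ 528. -141.   20.] [234. 241.]
top rack 0.68 [645.  97.   8.] [317. 235.]
scene rack 0.67 [691.  98.  58.] [336. 291.]
top box_floor 0.21 [653.  26. 151.] [349. 219.]
scene box_floor 0.73 [ 552. -319.   52.] [154. 238.]
```

View pics/tc.png

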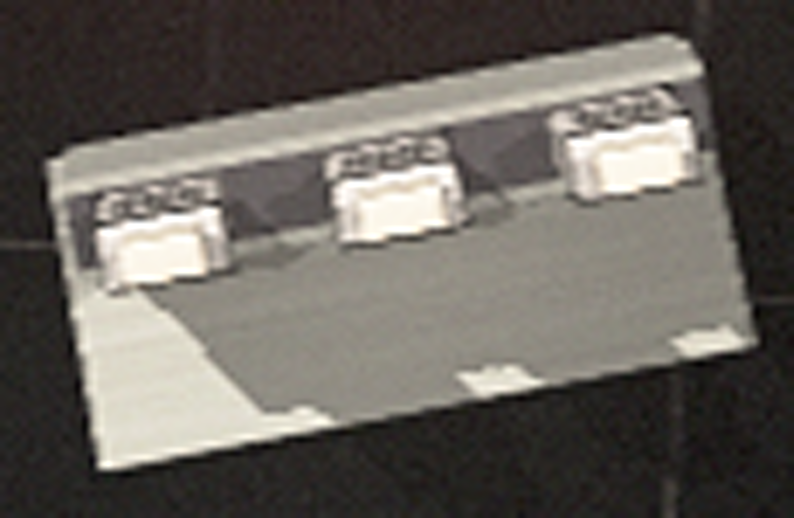

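View pics/sc.png

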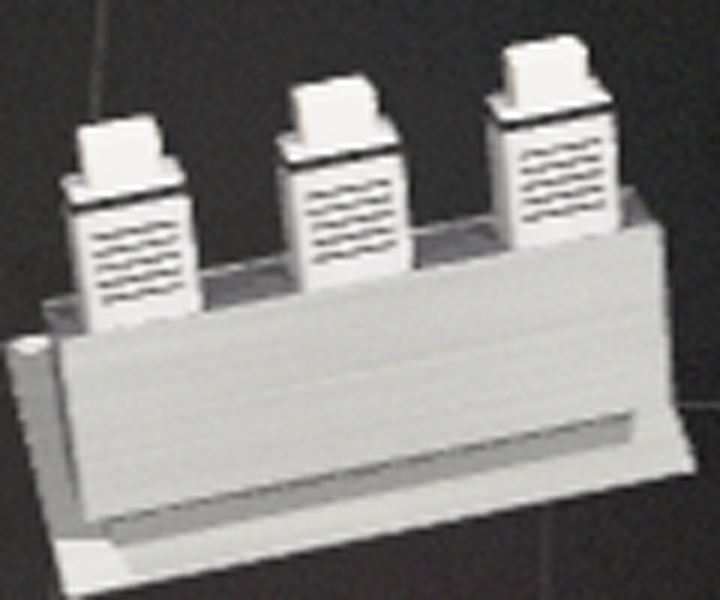

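View pics/bc.png

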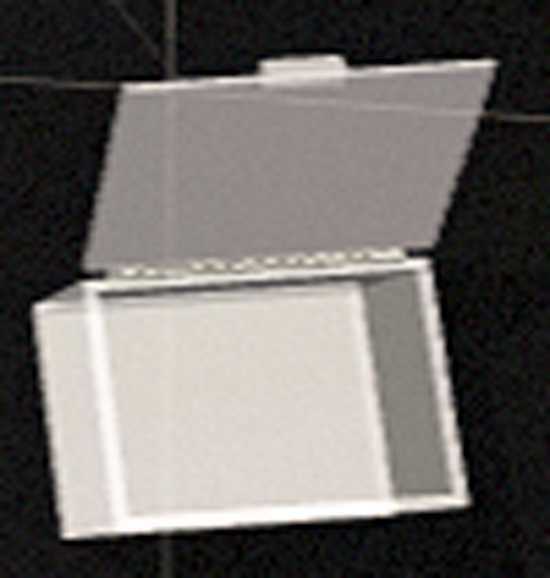

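```bash
cat > fit.py <<'E'
from h import *
from scipy.optimize import least_squares
P={n:cams.read_camera(n) for n in("top","scene")}
t=np.radians(25)
def Rz(a): return Ro.from_euler('z',a).as_matrix()
Ry=Ro.from_euler('y',-t).as_matrix()
def tp(v,k,l): return np.array([v[0],v[1],0])+Rz(v[2])@(np.array([0,75*k,35])+Ry@np.array(l))
T=np.array([[160,257],[405,212],[642,165]])/6.9+[258,195]
S=[[(78,122),(158,118)],[(292,84),(370,78)],[(505,42),(588,38)]]
def res(v,full=False):
    r=[]
    for k,u in zip((1,0,-1),T): r.append(px(P["top"],tp(v,k,[0,0,133]))-u)
    for k,e in zip((-1,0,1),S):
        for s,u in zip((-1,1),e): r.append(px(P["scene"],tp(v,k,[7,13*s,133]))-(np.array(u)/6+[280,225]))
    return np.ravel(r)
f=least_squares(res,[689,109,-0.3]); print("rack",f.x[:2].round(1),np.degrees(f.x[2]).round(1),f.fun.round(1))
C=np.array([[95,285],[430,262],[468,505],[120,525]])/5.5+[450,230]
L=[[50,70],[50,-70],[-50,-70],[-50,70]]
def rb(v): return np.ravel([px(P["top"],np.array([v[0],v[1],0])+Rz(v[2])@np.array([*l,80]))-c for l,c in zip(L,C)])
g=least_squares(rb,[512,-316,0]); print("box",g.x[:2].round(1),np.degrees(g.x[2]).round(1),g.fun.round(1))
for k in(1,0,-1): print(k,"top",tp(f.x,k,[0,0,133]).round(1),"centre",tp(f.x,k,[0,0,57.5]).round(1))
E
python3 fit.py
```

```text
rack [683.1 108.9] 15.2 [-0.   1.1 -0.6  1.1 -0.2  1.5 -0.1  1.6 -0.8 -0.1  0.5  1.3 -0.1 -0.
  0.7  1.7 -0.9  0.1]
box [ 510.2 -320.4] 7.8 [-1.2 -1.1  0.7 -0.7  0.7  0.7 -0.2  0.9]
1 top [609.2 166.6 155.5] centre [640.  174.9  87.1]
0 top [628.9  94.2 155.5] centre [659.7 102.6  87.1]
-1 top [648.6  21.8 155.5] centre [679.4  30.2  87.1]
```

```bash
cat >> h.py <<'E'
t=np.radians(25); YAW=np.radians(15.2); O=np.array([684.,109.5,0])
Rt=Ro.from_euler('z',YAW).as_matrix()@Ro.from_euler('y',-t).as_matrix()   # torch axes
def tp(k,l): return O+Ro.from_euler('z',YAW).as_matrix()@np.array([0,75*k,35])+Rt@np.array(l,float)
def tool(s=1):
    y=s*Rt[:,0]; z=-Rt[:,2]; return quat(np.column_stack([np.cross(y,z),y,z]))
TIP=arm.tip_reach
def tcp(k,tipz): return list(tp(k,[0,0,tipz+TIP]))   # TCP for fingertip at torch height tipz
BO=np.array([511.,-318,5]); BYAW=np.radians(7.8)
def boxtool(s=1):
    y=s*np.array([-np.sin(BYAW),np.cos(BYAW),0]); z=np.array([0,0,-1.]); return quat(np.column_stack([np.cross(y,z),y,z]))
E
python3 - <<'E'
from h import *
print(TIP,arm.read_tcp_rot())
for s in(1,-1):
    for k in(-1,0,1): 
        for h in (200,133,75): 
            q=solve_ik(tcp(k,h),tool(s)); print(s,k,h,None if q is None else np.round(q,2))
    for z in(330,100):
        q=solve_ik([*BO[:2],z],boxtool(s)); print("box",s,None if q is None else np.round(q,2))
E
```

```text
14.0 [-2.36717549e-05  9.77212749e-01  2.12262203e-01 -5.71702538e-06]
1 -1 200 [-0.18  0.33  1.74  0.28  0.7  -0.62]
1 -1 133 [-0.15  0.45  1.74  0.32  0.57 -0.65]
1 -1 75 [-0.13  0.55  1.73  0.37  0.47 -0.69]
1 0 200 [-0.02  0.3   1.77  0.2   0.65 -0.42]
1 0 133 [-0.01  0.43  1.78  0.23  0.52 -0.45]
1 0 75 [ 0.    0.54  1.77  0.27  0.42 -0.48]
1 1 200 [ 0.14  0.3   1.79  0.09  0.63 -0.19]
1 1 133 [ 0.14  0.42  1.8   0.11  0.49 -0.2 ]
1 1 75 [ 0.15  0.53  1.79  0.13  0.39 -0.22]
box 1 [-0.66  0.38  1.25 -0.    1.51 -2.36]
box 1 [-0.66  0.61  1.54 -0.    1.   -2.36]
-1 -1 200 [-0.18  0.33  1.74  0.28  0.7   2.52]
-1 -1 133 [-0.15  0.45  1.74  0.32  0.57  2.49]
-1 -1 75 [-0.13  0.55  1.73  0.37  0.47  2.45]
-1 0 200 [-0.02  0.3   1.77  0.2   0.65  2.72]
-1 0 133 [-0.01  0.43  1.78  0.23  0.52  2.69]
-1 0 75 [0.   0.54 1.77 0.27 0.42 2.66]
-1 1 200 [0.14 0.3  1.79 0.09 0.63 2.95]
-1 1 133 [0.14 0.42 1.8  0.11 0.49 2.94]
-1 1 75 [0.15 0.53 1.79 0.13 0.39 2.92]
box -1 [-0.66  0.38  1.25 -0.    1.51  0.78]
box -1 [-0.66  0.61  1.54 -0.    1.    0.78]
```

```bash
python3 - <<'E'
from h import *
p=arm.read_tcp_pos(); eoat.grip(0)
arm.move_linear([p[0],p[1],320],velocity=250)
k=-1
arm.move_pose(tcp(k,190),tool())
arm.move_linear(tcp(k,140),velocity=80)
def along(): return float((np.array(arm.read_tcp_pos())-tp(k,[0,0,0]))@Rt[:,2]-TIP)
f0=np.array(arm.read_wrist_force())
print(arm.move_linear(tcp(k,112),velocity=25,guard=18),along(),(Rt.T@(np.array(arm.read_wrist_force())-f0)).round(1))
c=cams.read_camera("scene"); save(c,"p1a.png",(260,190,400,330),4)
arm.move_linear(tcp(k,160),velocity=120)
c=cams.read_camera("scene"); save(c,"p1b.png",(260,190,400,330),4)
print(arm.read_t())
im=[cv2.imread(f"pics/p1{x}.png") for x in"ab"]; cv2.imwrite("pics/p1.png",cv2.resize(np.hstack(im),(800,400)))
E
```

```text
True 118.12850580285527 [-1.9  0.6 12.9]
8.3083
```

View pics/p1.png

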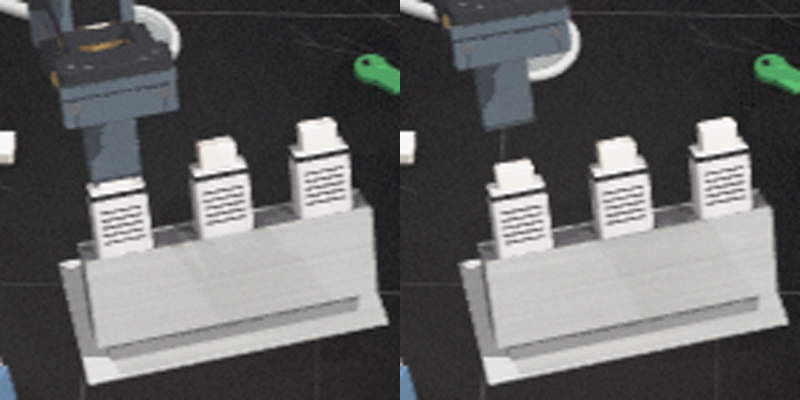

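The left torch (k=-1) was pressed to its stop (crop 120,185) and popped back up (crop 515,170), so it is the worn one. Next I'll press the other two.

```bash
python3 - <<'E'
from h import *
for k in (0,1):
    arm.move_linear(tcp(k,155),velocity=150)
    def along(): return float((np.array(arm.read_tcp_pos())-tp(k,[0,0,0]))@Rt[:,2]-TIP)
    arm.move_linear(tcp(k,138),velocity=80)
    f0=np.array(arm.read_wrist_force())
    print(arm.move_linear(tcp(k,112),velocity=25,guard=18),along(),(Rt.T@(np.array(arm.read_wrist_force())-f0)).round(1))
    arm.move_linear(tcp(k,160),velocity=120)
arm.move_linear(tcp(1,210),velocity=150)
c=cams.read_camera("scene"); save(c,"p2.png",(270,210,400,330),5)
print(arm.read_t())
E
```

```text
True 118.26595644563011 [-0.1  1.6 11.8]
True 118.38961255697393 [-1.2 -0.6 15.3]
13.425
```

View pics/p2.png

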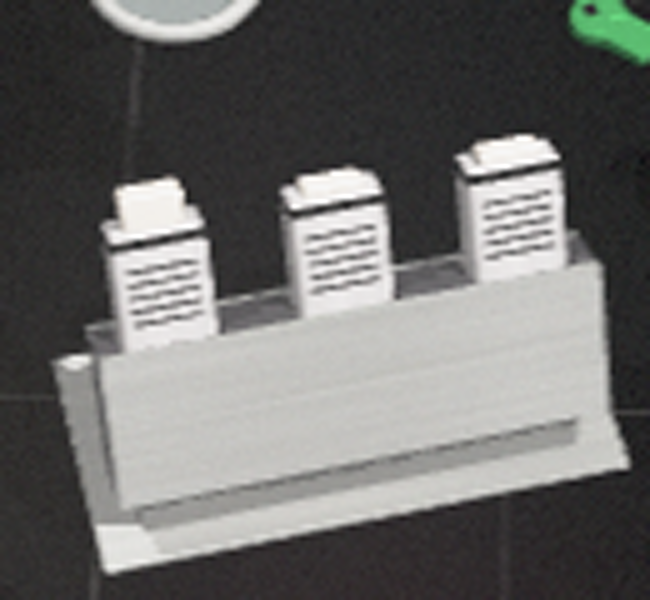

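The left button is up (150,205) and the middle (340,183) and right (510,150) stay down, as expected. Next I'll grip the left torch and pull it out.

```bash
python3 - <<'E'
from h import *
k=-1
arm.move_linear(tcp(k,190),velocity=250)
eoat.grip(50)
print(arm.move_linear(tcp(k,79),velocity=120,guard=20))
eoat.grip(15)
print(arm.read_opening(),arm.read_finger_force(),arm.read_wrist_force())
arm.move_linear(tcp(k,110),velocity=60)
print(arm.read_opening(),arm.read_finger_force(),np.round(arm.read_wrist_force(),1))
arm.move_linear(tcp(k,195),velocity=120)
p=arm.read_tcp_pos()
print(p,arm.read_opening(),arm.read_t())
arm.move_linear([p[0]-30,p[1],340],velocity=200)
c=cams.read_camera("scene"); save(c,"p3.png",(180,100,420,330),2.5)
print(arm.read_opening(),arm.read_t())
E
```

```text
False
21.88113135679184 29.964543879032135 [5.532015   3.07591065 6.01478529]
21.907394599555094 29.975224435329437 [4.8 2.6 6.1]
[618.18834109  14.07488281 223.4767285 ] 21.572169914404586 18.2083
22.423434534701183 19.0083
```

View pics/p3.png

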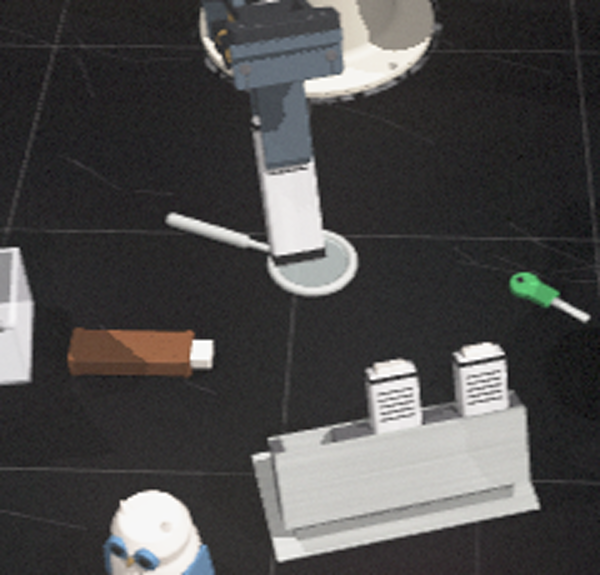

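The torch is held straight in the jaws (290,200), the other two remain in the rack. Now to the box.

```bash
python3 - <<'E'
from h import *
arm.move_pose([*BO[:2],330],boxtool(-1))
arm.move_linear([*BO[:2],130],velocity=150,guard=12)
a=arm.move_linear([*BO[:2],92],velocity=30,guard=6)
print(a,arm.read_tcp_pos(),np.round(arm.read_wrist_force(),1),arm.read_opening(),arm.read_finger_force(),arm.read_t())
arm.hold(0.2)
T=cams.read_camera("top"); S=cams.read_camera("scene")
save(T,"a.png",(430,210,580,350),2.6);save(S,"b.png",(80,150,230,290),2.6)
cv2.imwrite("pics/p4.png",np.hstack([cv2.imread("pics/a.png"),cv2.imread("pics/b.png")]))
E
```

```text
True [ 511.05622223 -318.0122162    99.61957234] [ 1.1 -1.   2.1] 21.760516873264088 30.000358521938324 22.7083
```

View pics/p4.png

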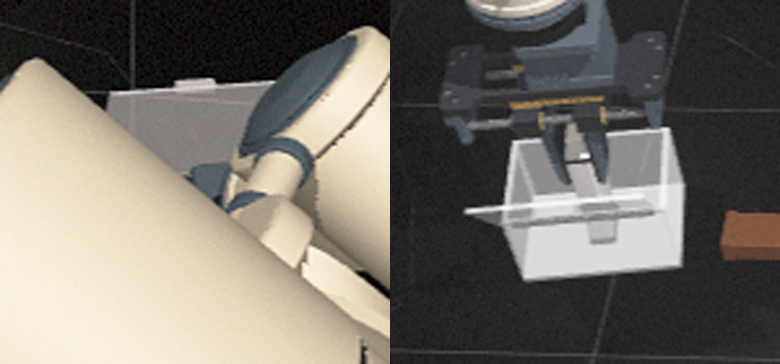

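The right half shows the torch between the fingers (585,190) with its foot on the box floor (600,235). Contact came at the predicted height. Release and retreat.

```bash
python3 - <<'E'
from h import *
eoat.grip(40); arm.hold(0.3)
arm.move_linear([*BO[:2],300],velocity=120)
arm.move_linear([400,-318+0,320],velocity=200)
arm.hold(1)
S=cams.read_camera("scene"); save(S,"p5.png",(80,150,400,330),2.5)
print(arm.read_t())
for q in("torch_a_foot","owl","magnifier","bike_key"):
    for d in cams.pinpoint(S,q)[:8]: print(q,round(d["score"],2),w(S,d["at"]).round())
E
```

```text
27.375
torch_a_foot 0.7 [831.  81.  14.]
torch_a_foot 0.69 [ 521. -207.   10.]
torch_a_foot 0.57 [847. 361.  12.]
owl 0.93 [770. -84.  -1.]
magnifier 0.83 [391.  10.  -1.]
bike_key 0.54 [418. 228.   0.]
bike_key 0.48 [644. 180.  89.]
```

View pics/p5.png

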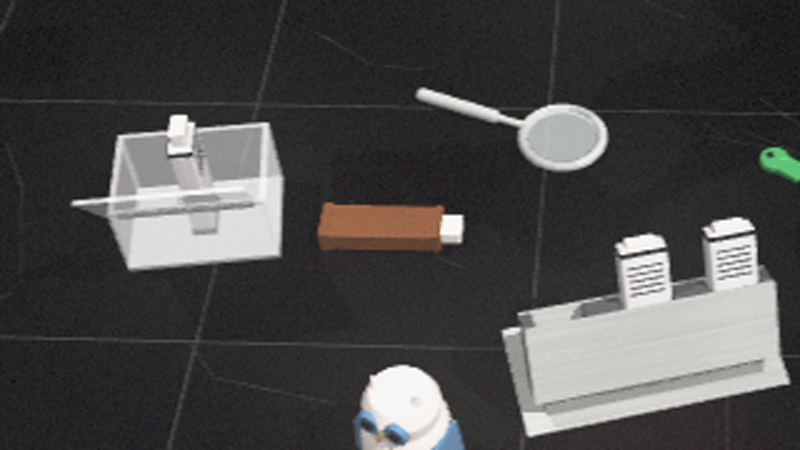

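The torch stands upright in the box (185,175) with its button up. The other two are in the rack with their buttons down (640,270) and (730,250).

```bash
python3 -c "
from h import *
print(arm.job_done())"
```

```text
the job is handed in; nothing more can be done
None
```

I handed the job in: the one torch whose switch popped back up now stands in the acrylic box, the other two are still in the rack with their switches down, and in the last picture the owl, magnifying glass and bike key had not moved and the arm had kept well clear of the key carousel; the judge gave no verdict.

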